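# Raise a utensil ladder one rung and lock it on its gravity catch

### The arm

A 6-joint arm with a two-finger parallel gripper is mounted at the origin on the work surface. World frame = base frame: x ahead of the robot, y to its left, z up, the work surface at z = 0. Lengths are in m, angles in rad, forces in N, time in s.
With the tool pointing down it reaches from about 0.35 to 0.975 m from the base axis. Payload 4.9 kg.
Tool frame: the origin (TCP) lies midway between the tips of the shut fingers; the grasp point (between the pads) lies 19 mm behind it (arm.pinch_z is the z of the grasp point in the tool frame, in m); z points along the fingers, y is the line along which they close (so a half turn about z gives the same grasp; the last joint's range is limited). The gripper opens to 85 mm and grips with 20 to 120 N. Pads are 22 mm wide; open, the fingers measure 114 mm over their backs; the gripper's body (76 mm by 85 mm) begins 54 mm behind the grasp point. The pads swing forward as they close: fully open they stand 13 mm farther back than shut.
Start: joints at [1.062, 0.053, 1.613, -0, 1.476, -0.119], TCP at [0.237, 0.578, 0.231] pointing down, gripper open.
Joint ranges: [-3.01, 3.01], [-1.01, 2.22], [0.06, 2.58], [-1.02, 4.17], [0.09, 2.62], [-3.14, 3.14]. Speed limits (rad/s): [2.57, 2.57, 3.14, 3.14, 3.14, 3.14].

### API

Orientations are given as a 3x3 rotation matrix whose columns are the frame's x, y, z axes.
In Python, from bench import status, read_camera, camera_model, arm gives the robot as it stands.
- The arm moves only by the shell command python3 -m inch 'ROWS' [OPENING] [FORCE]. ROWS is a JSON object whose one key "targets" holds a list that holds one entry, the list of rows, each a list of 6 numbers: the shift along the world's x, y, z in cm, then the turn, a rotation vector about the world's x, y, z in rad. In form: {"targets": [[[x, y, z, wx, wy, wz], ...]]}. A call has exactly 10 rows; each row is the pose to reach, as a shift and turn from the pose commanded when the call began; what a row does not reach only later rows make up. A row lasts 1/12 s, in which the tool goes at most 41.7 mm and 7.16 degrees, less where a joint would pass 70% of its speed; a pose out of reach is approached as far as the arm can. A call with a gripper value outside its range is refused whole. OPENING is the opening, from -1 (shut) to 1 (fully open), set as the call begins (- or left out, the last holds). The fingers move at their own pace and stop on an object; FORCE is the grip in N (left out, the last holds). Time passes only in rows, so rows that repeat a pose let the fingers close, or fill a call up. It gives the time, the measured TCP pose, the force, the opening and the grip force at its end, in the units of the state.
- status.sense(): the state, without advancing time (a new reading comes with each control period).
- read_camera(name): name is "scene" or "side" or "wrist"; returns (picture, depth): 384x512x3 uint8, red, green, blue; 384x512 float32, m along the optical axis (not along the pixel's ray), 0 where there is no reading.
- camera_model(name): a dict with "camera_matrix" (3x3 intrinsics, pixels), "rvec" (rotation vector, rad) and "tvec" (3), from world to camera coordinates, as OpenCV has them; the wrist camera has in their place "mount" (4x4, takes a point from camera to tool coordinates, whose origin is the TCP and whose axes are the flange's). Camera axes: x right, y down, z forward; pixel columns grow to the right and rows downward; lengths in m; the calibration is good to about 2 mm. The wrist camera is an equidistant fisheye: a pixel r from the principal point sees the ray r / f radians off the axis. A picture is of the moment at which its call begins: read the wrist's pose just before it. camera_model takes no time and is no camera call.
- arm.finish_job(): hands the job in; it is judged then, once.
The state is a dict: "time_s": time; "qpos": joint angles; "joint_velocities": joint speeds; "joint_efforts": joint torques, N m; "tool_pos": TCP position; "eef_rot": TCP orientation; "contact_force": force on the tool from outside, world axes, zero at the start; "wrist_torque": the same for the moment, N m; "width": finger opening in m; "grasp_force": force on a finger pad.
Only numpy, scipy, OpenCV 4.12 (cv2) and the standard library are available. Lean on these libraries where they do the work, as an engineer would, in place of code of your own. Each camera call takes 0.05 s, during which the arm holds its last target. There are 200 camera calls.

### The job

Raise the sliding ladder of the bamboo utensil stand by one rung: lift it by its wooden top bar until the orange catch has dropped in under the yellow rung, then lower it gently, without letting it drop, until that rung sits on the catch. Once it sits, lean on the ladder downwards with about one kilogram for a moment (never more than one and a half) to prove that it is locked, then let go, leaving it standing on the catch and everything else on the shelf undisturbed.

Things in the scene. Friction and masses are not known exactly. Their poses are not given: they have to be found in the camera images.
- tower: Fixed bamboo stand: base 120 (x) x 130 (y) x 10 mm and two grooved uprights, tops 150 mm above the underside, in whose grooves the ladder's rails slide up and down (1.5 mm play each way). Origin: centre of the base's underside, on the shelf; z up, x level and square to the ladder's plane, y along the rungs. Any yaw within about 0.45 rad. A post on its +x side carries the catch.
- catch_mid (a point): The catch: orange gravity pawl 28 mm wide, 8 mm thick, on a pin along y. Level, it reaches from the pin 32 mm towards the tower's -x, across the rungs' path. This point, fixed on the tower at x = 26, z = 130 mm, is the MIDDLE of the pin's range: the clamp was set by hand, so the real pin is up to 15 mm higher or lower, new each time, and not reported.
- base_top (a point): Centre of the top of the tower's base, where the ladder's foot stands at the start. How the catch works: gravity holds it level on a stop. A rising rung swings it up aside; once the rung's centre is about 28 mm above the pin it falls back by itself. A rung lowered on the level pawl stops with its centre 9 mm above the pin. The catch needs no touching.
- post_top (a point): Top of the fixed post, tower x = 42, z = 102 mm, on which the catch's black clamp and rubber cushion stand. The cushion sinks about 0.15 mm per newton and springs back; more than 20 N on the catch overloads it.
- section: Loose sliding ladder in the tower's grooves, about 0.36 kg (0.8 to 1.25 times that): two aluminium rails 12 x 10 x 192 mm, 76 mm apart; three rungs along y, 10 mm in diameter, centres 36, 92 (yellow) and 148 mm above its foot; cedar top bar. Origin: centre of its foot, axes as the tower's. At the start the yellow rung is below the catch, the top rung above it.
- rung (a point): Centre of the yellow-sleeved rung, 10 mm in diameter, 66 mm long between the rails. It sits on the catch with the ladder raised by 22 to 52 mm from its start, depending on the catch's setting. For the catch to drop in under it the ladder must first go up by as much as 72 mm; beyond 92 mm the lowest rung could pass too.
- grip_bar (a point): Centre of the cedar top bar by which the ladder is lifted: 14 mm thick (section x), 110 mm long (section y), 18 mm high, 200 mm above the section's foot. Nothing of the tower within 50 mm below its centre, except for two small hooks at 47 mm either side on its -x face. Grip it from above at mid-length, fingers closing along the section's x.
- organiser: Bystander: fixed bamboo organiser 160 x 190 x 130 mm with two sliding drawers facing its own -x (turned away from the robot), small knobs. Origin: centre of its underside.
- organiser_drawer0 (a joint): Upper drawer of the organiser: 0 shut, grows as it slides open (m). Shut at the start; leave shut.
- organiser_drawer1 (a joint): Lower drawer, likewise.
- bowl: Bystander: matte black ceramic bowl, 124 mm across, 55 mm high. Origin: centre of its underside.
- jar: Bystander: empty clear plastic screw-top jar without its lid, 72 mm across, 100 mm high. Origin: centre of its underside.
- spoon: Bystander: stainless slotted spoon lying flat, about 270 mm long and 4 mm thick, along its own x (head at +x). Origin: on the shelf near its middle.
Things that resemble listed ones, but are neither listed nor needed, are in the scene too. What is shaped like the section but white is not meant.

How it is judged:
On the way, in this order (a step that is already met when the one before it is completed fails the run):
1. the ladder is raised more than 37 mm off the tower's base (z of section in the frame of tower above 0.047 m), for 0.1 s.
2. the yellow rung, seated on the catch, is pressed down on it with more than 9 N for 0.3 s (contact force between section_c0 and tower above 9 N and z of section in the frame of tower between 0.027 and 0.066 m), for 0.3 s.
At the end, for the whole second after the job is handed in: The ladder stands in the tower, upright within 0.06 rad and at rest, its foot 29 to 65 mm above the tower's origin (raised 19 to 55 mm), the yellow rung bearing on the catch with more than 1 N, and the gripper off it (z of section in the frame of tower between 0.029 and 0.065 m and contact force between section_c0 and tower above 1 N and angle between section's own z axis and vertical below 0.06 rad and linear speed of section below 0.02 m/s and contact force between the fingers and section below 0.1 N); the robot touches nothing.
It fails at once if the yellow rung loads the catch with more than 20 N (contact force between section_c0 and tower above 20 N).
It fails at once if the ladder is dropped (moves faster than 0.25 m/s with no finger on it) (linear speed of section above 0.25 m/s and contact force between the fingers and section below 0.1 N).
It fails at once if the bowl, jar or spoon is shifted by more than 20 mm (distance of any of bowl, jar, spoon from where it was at the start of the episode above 0.02 m).
It fails at once if a drawer is pulled open by more than 15 mm (value of joint any of organiser_drawer0, organiser_drawer1 above 0.015 m).
It also fails if it takes over 48 s, if anything falls off the work surface, if the arm or the gripper's body presses on something with over 40 N, if the wrist force passes 120 N, or if a joint passes its speed limit or range.

## Working session

There is one attempt and no reset: what is moved stays moved. The work goes in short steps, Python scripts to look and compute and a shell command to move; the robot and the scene stay as the last step left them, time stands still between calls to the robot, and variables do not carry over. Pictures are saved under pics/ and viewed, at most 10 in all, crops included, and the job is handed in when it is done.

```bash
mkdir -p pics; ls; cat > h.py <<'E'
import numpy as np, cv2
from bench import status, read_camera, camera_model, arm
def cloud(n,d):
    m=camera_model(n);K=np.array(m["camera_matrix"]);R=cv2.Rodrigues(np.array(m["rvec"],float))[0];t=np.array(m["tvec"],float).ravel()
    v,u=np.mgrid[:d.shape[0],:d.shape[1]]
    p=np.stack([(u-K[0,2])/K[0,0]*d,(v-K[1,2])/K[1,1]*d,d],-1)
    return (p-t)@R
E
python3 - <<'E'
from h import *
for n in("scene","side"):
    a,d=read_camera(n);cv2.imwrite(f"pics/{n}0.png",a[...,::-1]);np.savez(f"{n}0.npz",a=a,d=d)
s=status.sense();print(s["time_s"],s["tool_pos"],s["eef_rot"],s["contact_force"],s["width"],arm.pinch_z)
E
```

```text
pics
0.1 [0.23721032 0.57761491 0.23015713] [[-9.24994278e-01  3.79979901e-01 -9.27591746e-04]
 [ 3.79980965e-01  9.24992819e-01 -1.65837688e-03]
 [ 2.27865823e-04 -1.88645633e-03 -9.99998195e-01]] [ 0.6463478  -1.11440328  0.79037667] 0.08542745232831804 -0.0187
```

View pics/scene0.png

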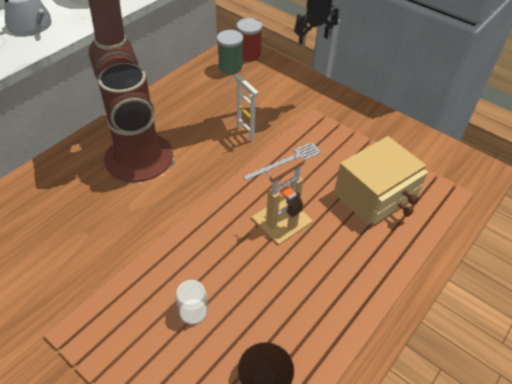

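View pics/side0.png

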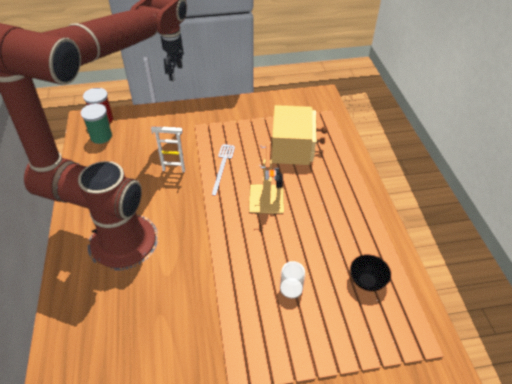

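Scene: the tower with cedar bar is at about scene (285,200) / side (267,185). The only lookalike is the white ladder at scene (246,108) / side (171,148), which is excluded because it's white. I choose the bamboo stand and check it in a crop, together with measurements.

```bash
python3 - <<'E'
from h import *
ims=[]
for n,(u0,v0,u1,v1) in(("scene",(240,140,335,250)),("side",(235,135,300,220))):
    f=np.load(n+"0.npz");a,d=f["a"],f["d"];P=cloud(n,d)
    c=a[v0:v1,u0:u1];ims.append(cv2.resize(c,(395,500),interpolation=cv2.INTER_CUBIC))
    p=P[v0:v1,u0:u1].reshape(-1,3);col=c.reshape(-1,3).astype(int);hsv=cv2.cvtColor(c,cv2.COLOR_RGB2HSV).reshape(-1,3)
    ok=(d[v0:v1,u0:u1].ravel()>0)
    b=ok&(p[:,2]>.004)&(p[:,2]<.017)&(hsv[:,0]>15)&(hsv[:,0]<30)&(hsv[:,1]>60)
    # keep near median
    q=p[b];m=np.median(q[:,:2],0);q=q[np.linalg.norm(q[:,:2]-m,axis=1)<.11]
    print(n,"base",len(q),cv2.minAreaRect(q[:,:2].astype(np.float32)*1000),np.median(q[:,2]))
    near=ok&(np.linalg.norm(p[:,:2]-m,axis=1)<.1)
    t=near&(p[:,2]>.19);q=p[t];print("bar",len(q),q.min(0),q.max(0),cv2.minAreaRect(q[:,:2].astype(np.float32)*1000))
    o=near&(hsv[:,0]<14)&(hsv[:,1]>170)&(p[:,2]>.1)&(p[:,2]<.2)&(hsv[:,2]>180);q=p[o]
    if len(q):print("orange",len(q),np.median(q,0),q.min(0),q.max(0))
cv2.imwrite("pics/crop.png",np.hstack(ims)[...,::-1])
E
```

```text
scene base 50 ((511.5594177246094, 92.59564208984375), (136.68405151367188, 101.64340209960938), 79.28253173828125) 0.014843030378845256
bar 372 [0.46790242 0.03334214 0.19091132] [0.51938842 0.14300709 0.23628003] ((493.40771484375, 90.4633560180664), (110.89847564697266, 34.87968826293945), 79.22417449951172)
orange 55 [0.5137361  0.08869183 0.14717457] [0.50200214 0.07274121 0.14270211] [0.52403399 0.1030669  0.15087508]
side base 132 ((506.1620178222656, 112.43838500976562), (177.01512145996094, 128.9161376953125), 77.36830139160156) 0.014491927475637144
bar 133 [0.4693729  0.03371844 0.1901344 ] [0.51615712 0.14541387 0.2349665 ] ((491.8743591308594, 89.49288940429688), (108.26477813720703, 29.611572265625), 79.53770446777344)
orange 2 [0.51849898 0.09607143 0.13856016] [0.51511002 0.07136277 0.13012343] [0.52188793 0.12078009 0.14699688]
```

View pics/crop.png

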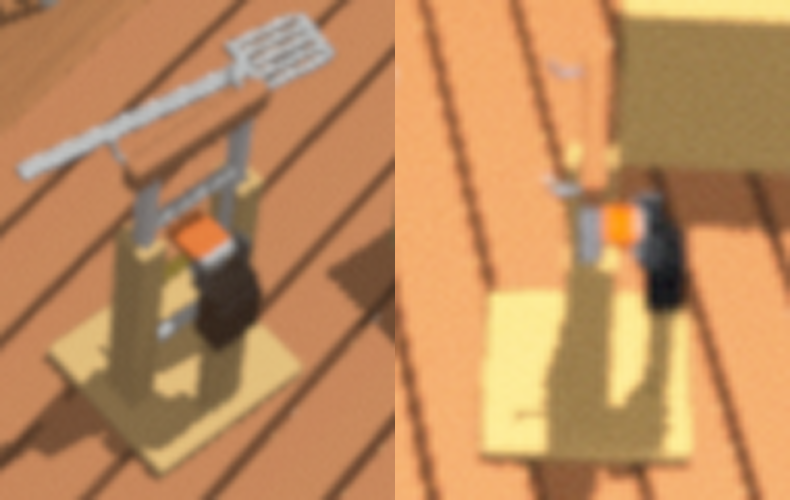

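The crop shows the bamboo stand with the cedar bar (left panel ~(200,135)), orange pawl (200,235), yellow rung just under it, and black clamp on the +x side, so the choice is right. Next I refine the bar's pose.

```bash
python3 - <<'E'
from h import *
for n in("scene","side"):
    f=np.load(n+"0.npz");a,d=f["a"],f["d"];P=cloud(n,d)
    hsv=cv2.cvtColor(a,cv2.COLOR_RGB2HSV)
    m=(d>0)&(np.linalg.norm(P[...,:2]-[.497,.09],axis=-1)<.075)&(P[...,2]>.185)
    p=P[m];h=hsv[m]
    print(n,np.histogram(p[:,2],np.arange(.185,.245,.005)))
    br=h[:,1]>90
    q=p[br];z=np.percentile(q[:,2],[5,50,95]);print(len(q),z)
    t=q[(q[:,2]>.208)&(q[:,2]<.226)]
    print("top",len(t),t.mean(0),cv2.minAreaRect(t[:,:2].astype(np.float32)*1000),cv2.fitLine(t[:,:2].astype(np.float32),cv2.DIST_HUBER,0,.01,.01).ravel())
    e=np.array([.187,.982]);g=np.array([.982,-.187])
    print("along",np.percentile(t[:,:2]@e,[0,2,98,100]),"across",np.percentile(t[:,:2]@g,[0,5,25,50,75,95,100]),"ctr scene prior",)
    # base edges: points z .004-.017 near
    # table plane check
    w=(d>0)&(np.linalg.norm(P[...,:2]-[.42,.0],axis=-1)<.05);print("table z",np.median(P[w][:,2]))
E
```

```text
scene (array([ 17,  12,  14,   8,  12,   9,  39,  65, 102, 106,   5]), array([0.185, 0.19 , 0.195, 0.2  , 0.205, 0.21 , 0.215, 0.22 , 0.225,
       0.23 , 0.235, 0.24 ]))
294 [0.21616467 0.22899557 0.23316277]
top 100 [0.5059384  0.08337218 0.2206915 ] ((507.32830810546875, 86.95950317382812), (108.6166763305664, 14.563737869262695), 73.03226470947266) [0.19286478 0.9812254  0.5075405  0.08822047]
along [0.12567406 0.12867514 0.23099558 0.23491185] across [0.46918686 0.47555746 0.4810085  0.48186047 0.48256595 0.48330679
 0.48455919] ctr scene prior
table z 0.011548907913224384
side (array([ 3,  5,  4,  0,  0,  4,  9, 14, 51, 46,  0]), array([0.185, 0.19 , 0.195, 0.2  , 0.205, 0.21 , 0.215, 0.22 , 0.225,
       0.23 , 0.235, 0.24 ]))
115 [0.21552688 0.22922819 0.2328009 ]
top 16 [0.49167597 0.06066067 0.22064606] ((491.7552490234375, 89.51622009277344), (108.3987808227539, 28.860366821289062), 79.80665588378906) [ 0.05268978 -0.9986109   0.4920519   0.05986378]
along [0.1258281  0.12584235 0.23385452 0.23389245] across [0.45118354 0.45194636 0.47028975 0.47435804 0.47840601 0.48080056
 0.48082984] ctr scene prior
table z 0.01014217365772577
```

```bash
python3 - <<'E'
from h import *
for n in("scene","side"):
    f=np.load(n+"0.npz");a,d=f["a"],f["d"];P=cloud(n,d)
    hsv=cv2.cvtColor(a,cv2.COLOR_RGB2HSV)
    m=(d>0)&(np.linalg.norm(P[...,:2]-[.49,.09],axis=-1)<.075)&(P[...,2]>.222)&(hsv[...,1]>90)
    t=P[m];r=cv2.minAreaRect(t[:,:2].astype(np.float32)*1000)
    l=cv2.fitLine(t[:,:2].astype(np.float32),cv2.DIST_HUBER,0,.01,.01).ravel()
    print(n,len(t),t.mean(0),r,l,np.arctan2(l[1],l[0])-np.pi/2)
    e=l[:2]*np.sign(l[1]);g=np.array([e[1],-e[0]]);q=t[:,:2]
    al,ac=np.percentile(q@e,[1,99]),np.percentile(q@g,[0,3,50,97,100]);print(al,ac, "ctr",e*al.mean()+g*(ac[1]+ac[3])/2,e,g)
s=status.sense();R=s["eef_rot"];print(np.arctan2(R[1,1],R[0,1]))
E
```

```text
scene 228 [0.50319316 0.08632301 0.22941395] ((502.0020446777344, 88.52489471435547), (110.33419799804688, 17.080795288085938), 79.38957977294922) [0.18278615 0.9831527  0.5023045  0.07437169] -0.18381965
[0.12582076 0.23211645] [0.46880925 0.47077823 0.47986439 0.48484028 0.48593368] ctr [0.50247244 0.08861655] [0.18278615 0.9831527 ] [ 0.9831527  -0.18278615]
side 105 [0.49971113 0.08549427 0.22937536] ((491.5231018066406, 89.55743408203125), (108.07130432128906, 29.61481285095215), 79.15762329101562) [0.1841352  0.9829009  0.49935448 0.08480521] -0.18519199
[0.12493279 0.23207279] [0.452039   0.45535355 0.47503216 0.48149193 0.48165195] ctr [0.49328179 0.08919744] [0.1841352 0.9829009] [ 0.9829009 -0.1841352]
1.1810210279339293
```

```bash
python3 -m inch '{"targets": [[[0,0,3,0,0,0],[0,0,6,0,0,0],[1,-2,9,0,0,-0.1],[3,-5,11,0,0,-0.2],[5,-8.5,11,0,0,-0.3],[7,-12,11,0,0,-0.4],[9,-15.5,11,0,0,-0.5],[10.5,-19,11,0,0,-0.6],[12,-22.5,11,0,0,-0.7],[14,-26,11,0,0,-0.8]]]}' 1 30
python3 -m inch '{"targets": [[[2,-3.5,0,0,0,-0.1],[4,-7,0,0,0,-0.2],[6,-10.5,0,0,0,-0.3],[7.5,-14,0,0,0,-0.4],[9.5,-17.5,0,0,0,-0.5],[11,-20.5,0,0,0,-0.566],[12,-22.5,0,0,0,-0.566],[12.4,-22.9,0,0,0,-0.566],[12.4,-22.9,0,0,0,-0.566],[12.4,-22.9,0,0,0,-0.566]]]}'
python3 - <<'E'
from h import *
s=status.sense();R=s["eef_rot"];print(s["time_s"],s["tool_pos"],R,np.arctan2(R[1,1],R[0,1]),s["contact_force"])
a,d=read_camera("wrist");cv2.imwrite("pics/w1.png",a[...,::-1]);print({k:np.round(v,3).tolist() if not isinstance(v,str) else v for k,v in camera_model("wrist").items()})
E
```

```text
time_s: 0.93
tool_pos: [0.3773, 0.3164, 0.3409]
eef_rot: [[-0.368, 0.93, -0.001], [0.93, 0.368, -0.0], [0.0, -0.001, -1.0]]
contact_force: [1.0, 0.7, -0.4]
width: 0.0853
grasp_force: 0.0
time_s: 1.77
tool_pos: [0.5012, 0.0896, 0.3409]
eef_rot: [[0.184, 0.983, -0.001], [0.983, -0.184, 0.001], [0.0, -0.001, -1.0]]
contact_force: [0.9, 0.3, 0.5]
width: 0.0853
grasp_force: 0.0
1.7667 [0.5011954  0.08959979 0.34090807] [[ 1.83758778e-01  9.82970816e-01 -1.04251584e-03]
 [ 9.82971293e-01 -1.83758244e-01  5.87164494e-04]
 [ 3.85594682e-04 -1.13265977e-03 -9.99999284e-01]] -0.18480856528675532 [0.9214709  0.34974247 0.48949013]
{'camera_matrix': [[297.319, 0.0, 255.563], [0.0, 297.319, 190.967], [0.0, 0.0, 1.0]], 'mount': [[-0.0, -0.948, -0.318, 0.082], [1.0, -0.0, -0.001, -0.0], [0.001, -0.318, 0.948, -0.143], [0.0, 0.0, 0.0, 1.0]]}
```

View pics/w1.png

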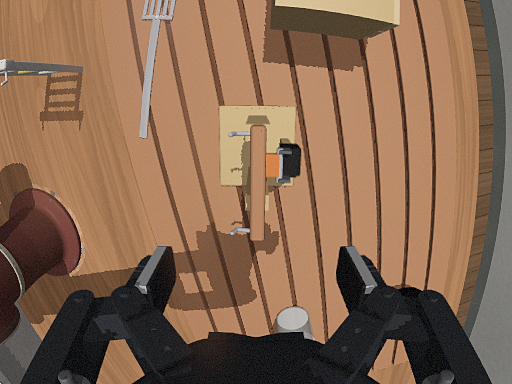

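The wrist view shows the bar from (258,126) to (258,240), centred between the fingers, with the pawl at (272,165). I check its centre by casting rays onto the bar-top plane.

```bash
python3 - <<'E'
from h import *
m=camera_model("wrist");K=np.array(m["camera_matrix"]);M=np.array(m["mount"]);a=cv2.imread("pics/w1.png")
s=status.sense();T=np.eye(4);T[:3,:3]=s["eef_rot"];T[:3,3]=s["tool_pos"];W=T@M
def ray(u,v,z):
    x,y=(u-K[0,2])/K[0,0],(v-K[1,2])/K[1,1];r=np.hypot(x,y);c=np.array([np.sin(r)*x/r,np.sin(r)*y/r,np.cos(r)])
    d=W[:3,:3]@c;o=W[:3,3];return o+d*(z-o[2])/d[2]
h=cv2.cvtColor(a,cv2.COLOR_BGR2HSV)
for v in (150,180,210,230):print(v,[tuple(h[v,u]) for u in range(244,272,3)])
pts=[]
for c in [(251,126),(266,126),(266,240),(250,240)]:
    p=ray(*c,.230);pts.append(p);print(c,p)
print(np.mean(pts,0))
E
```

```text
150 [(np.uint8(18), np.uint8(102), np.uint8(135)), (np.uint8(18), np.uint8(98), np.uint8(133)), (np.uint8(12), np.uint8(125), np.uint8(102)), (np.uint8(12), np.uint8(114), np.uint8(185)), (np.uint8(12), np.uint8(111), np.uint8(186)), (np.uint8(13), np.uint8(112), np.uint8(186)), (np.uint8(12), np.uint8(109), np.uint8(190)), (np.uint8(11), np.uint8(133), np.uint8(134)), (np.uint8(19), np.uint8(85), np.uint8(209)), (np.uint8(19), np.uint8(86), np.uint8(207))]
180 [(np.uint8(16), np.uint8(104), np.uint8(133)), (np.uint8(20), np.uint8(114), np.uint8(96)), (np.uint8(12), np.uint8(129), np.uint8(113)), (np.uint8(13), np.uint8(110), np.uint8(187)), (np.uint8(13), np.uint8(116), np.uint8(185)), (np.uint8(13), np.uint8(110), np.uint8(187)), (np.uint8(12), np.uint8(115), np.uint8(186)), (np.uint8(12), np.uint8(114), np.uint8(92)), (np.uint8(18), np.uint8(98), np.uint8(138)), (np.uint8(18), np.uint8(100), np.uint8(132))]
210 [(np.uint8(7), np.uint8(137), np.uint8(67)), (np.uint8(15), np.uint8(118), np.uint8(127)), (np.uint8(12), np.uint8(133), np.uint8(127)), (np.uint8(13), np.uint8(115), np.ui
[... 268 characters left out ...]
, np.uint8(189))]
230 [(np.uint8(110), np.uint8(12), np.uint8(197)), (np.uint8(105), np.uint8(10), np.uint8(199)), (np.uint8(9), np.uint8(111), np.uint8(135)), (np.uint8(13), np.uint8(120), np.uint8(185)), (np.uint8(12), np.uint8(112), np.uint8(186)), (np.uint8(12), np.uint8(112), np.uint8(187)), (np.uint8(12), np.uint8(116), np.uint8(176)), (np.uint8(12), np.uint8(118), np.uint8(121)), (np.uint8(12), np.uint8(128), np.uint8(120)), (np.uint8(13), np.uint8(109), np.uint8(198))]
(251, 126) [0.50656141 0.1449553  0.23      ]
(266, 126) [0.51912175 0.14263762 0.23      ]
(266, 240) [0.50047223 0.03614635 0.23      ]
(250, 240) [0.48533829 0.03896867 0.23      ]
[0.50287342 0.09067699 0.23      ]
```

```bash
python3 -m inch '{"targets": [[[0.1,0,-2,0,0,0],[0.13,0,-5,0,0,0],[0.13,0,-8,0,0,0],[0.13,0,-10,0,0,0],[0.13,0,-11.5,0,0,0],[0.13,0,-12.5,0,0,0],[0.13,0,-13.2,0,0,0],[0.13,0,-13.6,0,0,0],[0.13,0,-13.8,0,0,0],[0.13,0,-13.8,0,0,0]]]}'
python3 -m inch '{"targets": [[[0,0,0,0,0,0],[0,0,0,0,0,0],[0,0,0,0,0,0],[0,0,0,0,0,0],[0,0,0,0,0,0],[0,0,0,0,0,0],[0,0,0,0,0,0],[0,0,0,0,0,0],[0,0,0,0,0,0],[0,0,0,0,0,0]]]}' -1 30
```

```text
time_s: 2.65
tool_pos: [0.5031, 0.0894, 0.2039]
eef_rot: [[0.184, 0.983, 0.001], [0.983, -0.184, 0.0], [0.0, 0.001, -1.0]]
contact_force: [0.1, 0.0, 1.1]
width: 0.0854
grasp_force: 0.0
time_s: 3.48
tool_pos: [0.5029, 0.0891, 0.2036]
eef_rot: [[0.184, 0.983, 0.0], [0.983, -0.184, -0.0], [0.0, 0.0, -1.0]]
contact_force: [-0.1, -0.4, 1.3]
width: 0.0133
grasp_force: 30.8
```

```bash
python3 -m inch '{"targets": [[[0,0,0.2,0,0,0],[0,0,0.5,0,0,0],[0,0,0.9,0,0,0],[0,0,1.3,0,0,0],[0,0,1.7,0,0,0],[0,0,2.1,0,0,0],[0,0,2.5,0,0,0],[0,0,2.8,0,0,0],[0,0,3,0,0,0],[0,0,3,0,0,0]]]}'
python3 -m inch '{"targets": [[[0,0,0.3,0,0,0],[0,0,0.8,0,0,0],[0,0,1.4,0,0,0],[0,0,2,0,0,0],[0,0,2.6,0,0,0],[0,0,3.2,0,0,0],[0,0,3.8,0,0,0],[0,0,4.4,0,0,0],[0,0,4.8,0,0,0],[0,0,5,0,0,0]]]}'
python3 -m inch '{"targets": [[[0,0,0,0,0,0],[0,0,0,0,0,0],[0,0,0,0,0,0],[0,0,0,0,0,0],[0,0,0,0,0,0],[0,0,0,0,0,0],[0,0,0,0,0,0],[0,0,0,0,0,0],[0,0,0,0,0,0],[0,0,0,0,0,0]]]}'
python3 - <<'E'
from h import *
a,d=read_camera("scene");np.savez("scene1.npz",a=a,d=d);b,_=read_camera("side")
cv2.imwrite("pics/l1.png",np.hstack([cv2.resize(a[130:250,235:335],(400,480),interpolation=cv2.INTER_CUBIC),cv2.resize(b[120:220,225:305],(384,480),interpolation=cv2.INTER_CUBIC)])[...,::-1])
E
```

```text
time_s: 4.32
tool_pos: [0.5031, 0.0891, 0.234]
eef_rot: [[0.184, 0.983, 0.001], [0.983, -0.184, 0.0], [0.0, 0.001, -1.0]]
contact_force: [-0.3, 0.7, -3.8]
width: 0.0134
grasp_force: 30.1
time_s: 5.15
tool_pos: [0.503, 0.0891, 0.2843]
eef_rot: [[0.184, 0.983, 0.001], [0.983, -0.184, 0.0], [0.0, 0.001, -1.0]]
contact_force: [-0.9, -0.5, -3.5]
width: 0.0135
grasp_force: 30.0
time_s: 5.98
tool_pos: [0.5027, 0.0891, 0.2833]
eef_rot: [[0.184, 0.983, -0.0], [0.983, -0.184, 0.0], [-0.0, -0.0, -1.0]]
contact_force: [-0.1, -1.0, -3.5]
width: 0.0134
grasp_force: 30.0
```

View pics/l1.png

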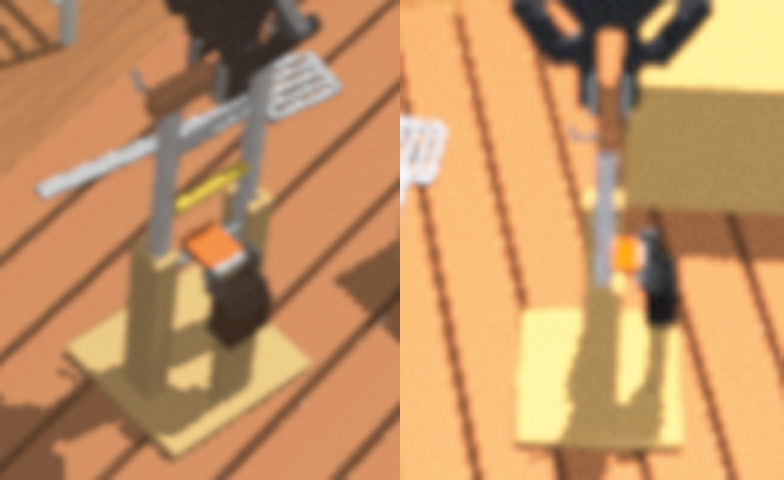

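The yellow rung (left panel ~(210,188)) is now above the level orange pawl (215,243), so the catch has dropped in. Next I measure how far to lower.

```bash
python3 - <<'E'
from h import *
f=np.load("scene1.npz");a,d=f["a"],f["d"];P=cloud("scene",d);h=cv2.cvtColor(a,cv2.COLOR_RGB2HSV)
near=(d>0)&(np.linalg.norm(P[...,:2]-[.505,.09],axis=-1)<.06)&(P[...,2]>.1)
y=near&(h[...,0]>21)&(h[...,0]<33)&(h[...,1]>140)&(P[...,2]>.16);o=near&(h[...,0]<14)&(h[...,1]>170)&(h[...,2]>180)&(P[...,2]<.17)
for n,m in(("y",y),("o",o)):print(n,m.sum(),np.percentile(P[m],[5,25,50,75,95],axis=0).round(4).tolist())
E
```

```text
y 52 [[0.4991, 0.0668, 0.1925], [0.5017, 0.0752, 0.1951], [0.5045, 0.0882, 0.1969], [0.5072, 0.1033, 0.1986], [0.5096, 0.1173, 0.2003]]
o 66 [[0.5022, 0.0766, 0.1454], [0.5066, 0.0818, 0.1477], [0.5124, 0.0881, 0.149], [0.517, 0.0935, 0.1501], [0.522, 0.1004, 0.152]]
```

```bash
python3 -m inch '{"targets": [[[0,0,-0.2,0,0,0],[0,0,-0.5,0,0,0],[0,0,-0.8,0,0,0],[0,0,-1.1,0,0,0],[0,0,-1.4,0,0,0],[0,0,-1.7,0,0,0],[0,0,-2.0,0,0,0],[0,0,-2.3,0,0,0],[0,0,-2.5,0,0,0],[0,0,-2.5,0,0,0]]]}'
```

```text
time_s: 6.92
tool_pos: [0.5025, 0.0891, 0.2576]
eef_rot: [[0.184, 0.983, -0.001], [0.983, -0.184, -0.0], [-0.0, -0.001, -1.0]]
contact_force: [0.3, -0.3, -3.7]
width: 0.0132
grasp_force: 30.1
```

```bash
python3 -m inch '{"targets": [[[0,0,-0.1,0,0,0],[0,0,-0.2,0,0,0],[0,0,-0.3,0,0,0],[0,0,-0.4,0,0,0],[0,0,-0.5,0,0,0],[0,0,-0.6,0,0,0],[0,0,-0.7,0,0,0],[0,0,-0.8,0,0,0],[0,0,-0.9,0,0,0],[0,0,-0.9,0,0,0]]]}'
python3 -m inch '{"targets": [[[0,0,-0.03,0,0,0],[0,0,-0.06,0,0,0],[0,0,-0.09,0,0,0],[0,0,-0.12,0,0,0],[0,0,-0.15,0,0,0],[0,0,-0.17,0,0,0],[0,0,-0.2,0,0,0],[0,0,-0.2,0,0,0],[0,0,-0.2,0,0,0],[0,0,-0.2,0,0,0]]]}'
```

```text
time_s: 7.75
tool_pos: [0.5026, 0.0891, 0.249]
eef_rot: [[0.184, 0.983, -0.0], [0.983, -0.184, -0.0], [-0.0, -0.0, -1.0]]
contact_force: [0.7, -0.2, -3.8]
width: 0.0134
grasp_force: 30.0
time_s: 8.58
tool_pos: [0.5028, 0.0891, 0.2473]
eef_rot: [[0.184, 0.983, 0.0], [0.983, -0.184, -0.0], [0.0, 0.0, -1.0]]
contact_force: [0.7, -1.0, -2.8]
width: 0.0137
grasp_force: 30.1
```

Now 36 mm lowered; I continue in 1 mm steps.

```bash
python3 -m inch '{"targets": [[[0,0,-0.02,0,0,0],[0,0,-0.04,0,0,0],[0,0,-0.06,0,0,0],[0,0,-0.08,0,0,0],[0,0,-0.1,0,0,0],[0,0,-0.1,0,0,0],[0,0,-0.1,0,0,0],[0,0,-0.1,0,0,0],[0,0,-0.1,0,0,0],[0,0,-0.1,0,0,0]]]}' | grep -E 'pos|contact|time'
```

```text
time_s: 9.42
tool_pos: [0.5028, 0.0891, 0.2463]
contact_force: [0.7, -0.3, -4.1]
```

```bash
python3 -m inch '{"targets": [[[0,0,-0.02,0,0,0],[0,0,-0.04,0,0,0],[0,0,-0.06,0,0,0],[0,0,-0.08,0,0,0],[0,0,-0.1,0,0,0],[0,0,-0.1,0,0,0],[0,0,-0.1,0,0,0],[0,0,-0.1,0,0,0],[0,0,-0.1,0,0,0],[0,0,-0.1,0,0,0]]]}' | grep -E 'pos|contact|time'
```

```text
time_s: 10.25
tool_pos: [0.5028, 0.0891, 0.2453]
contact_force: [0.3, -0.1, -3.2]
```

```bash
python3 -m inch '{"targets": [[[0,0,-0.02,0,0,0],[0,0,-0.04,0,0,0],[0,0,-0.06,0,0,0],[0,0,-0.08,0,0,0],[0,0,-0.1,0,0,0],[0,0,-0.1,0,0,0],[0,0,-0.1,0,0,0],[0,0,-0.1,0,0,0],[0,0,-0.1,0,0,0],[0,0,-0.1,0,0,0]]]}' | grep -E 'pos|contact|time'
```

```text
time_s: 11.08
tool_pos: [0.5028, 0.0891, 0.2443]
contact_force: [0.2, -0.0, -3.6]
```

```bash
python3 -m inch '{"targets": [[[0,0,-0.02,0,0,0],[0,0,-0.04,0,0,0],[0,0,-0.06,0,0,0],[0,0,-0.08,0,0,0],[0,0,-0.1,0,0,0],[0,0,-0.1,0,0,0],[0,0,-0.1,0,0,0],[0,0,-0.1,0,0,0],[0,0,-0.1,0,0,0],[0,0,-0.1,0,0,0]]]}' | grep -E 'pos|contact|time'
```

```text
time_s: 11.92
tool_pos: [0.5028, 0.0891, 0.2433]
contact_force: [1.2, 0.4, -3.3]
```

```bash
python3 -m inch '{"targets": [[[0,0,-0.02,0,0,0],[0,0,-0.04,0,0,0],[0,0,-0.06,0,0,0],[0,0,-0.08,0,0,0],[0,0,-0.1,0,0,0],[0,0,-0.1,0,0,0],[0,0,-0.1,0,0,0],[0,0,-0.1,0,0,0],[0,0,-0.1,0,0,0],[0,0,-0.1,0,0,0]]]}' | grep -E 'pos|contact|time'
```

```text
time_s: 12.75
tool_pos: [0.5028, 0.0891, 0.2424]
contact_force: [0.0, -0.1, -4.0]
```

```bash
python3 -m inch '{"targets": [[[0,0,-0.02,0,0,0],[0,0,-0.04,0,0,0],[0,0,-0.06,0,0,0],[0,0,-0.08,0,0,0],[0,0,-0.1,0,0,0],[0,0,-0.1,0,0,0],[0,0,-0.1,0,0,0],[0,0,-0.1,0,0,0],[0,0,-0.1,0,0,0],[0,0,-0.1,0,0,0]]]}' | grep -E 'pos|contact|time'
```

```text
time_s: 13.58
tool_pos: [0.5029, 0.0891, 0.2415]
contact_force: [-0.5, -0.3, -2.2]
```

```bash
python3 -m inch '{"targets": [[[0,0,-0.02,0,0,0],[0,0,-0.04,0,0,0],[0,0,-0.05,0,0,0],[0,0,-0.05,0,0,0],[0,0,-0.05,0,0,0],[0,0,-0.05,0,0,0],[0,0,-0.05,0,0,0],[0,0,-0.05,0,0,0],[0,0,-0.05,0,0,0],[0,0,-0.05,0,0,0]]]}' | grep -E 'pos|contact|time'
```

```text
time_s: 14.42
tool_pos: [0.5029, 0.0891, 0.241]
contact_force: [-0.4, 0.2, 1.5]
```

Seated (stiffness ≈ 7 N/mm). Press on in small steps.

```bash
python3 -m inch '{"targets": [[[0,0,-0.02,0,0,0],[0,0,-0.04,0,0,0],[0,0,-0.05,0,0,0],[0,0,-0.05,0,0,0],[0,0,-0.05,0,0,0],[0,0,-0.05,0,0,0],[0,0,-0.05,0,0,0],[0,0,-0.05,0,0,0],[0,0,-0.05,0,0,0],[0,0,-0.05,0,0,0]]]}' | grep -E 'pos|contact|time'
```

```text
time_s: 15.25
tool_pos: [0.5029, 0.0891, 0.2405]
contact_force: [-0.6, -0.1, 3.4]
```

```bash
python3 -m inch '{"targets": [[[0,0,-0.02,0,0,0],[0,0,-0.04,0,0,0],[0,0,-0.06,0,0,0],[0,0,-0.07,0,0,0],[0,0,-0.07,0,0,0],[0,0,-0.07,0,0,0],[0,0,-0.07,0,0,0],[0,0,-0.07,0,0,0],[0,0,-0.07,0,0,0],[0,0,-0.07,0,0,0]]]}' | grep -E 'pos|contact|time'
```

```text
time_s: 16.08
tool_pos: [0.503, 0.0891, 0.2401]
contact_force: [-1.4, 0.2, 6.5]
```

```bash
python3 -m inch '{"targets": [[[0,0,-0.02,0,0,0],[0,0,-0.03,0,0,0],[0,0,-0.03,0,0,0],[0,0,-0.03,0,0,0],[0,0,-0.03,0,0,0],[0,0,-0.03,0,0,0],[0,0,-0.03,0,0,0],[0,0,-0.03,0,0,0],[0,0,-0.03,0,0,0],[0,0,-0.03,0,0,0]]]}' | grep -E 'pos|contact|time'
```

```text
time_s: 16.92
tool_pos: [0.503, 0.0891, 0.24]
contact_force: [0.0, 0.1, 5.8]
```

```bash
python3 -m inch '{"targets": [[[0,0,-0.02,0,0,0],[0,0,-0.04,0,0,0],[0,0,-0.04,0,0,0],[0,0,-0.04,0,0,0],[0,0,-0.04,0,0,0],[0,0,-0.04,0,0,0],[0,0,-0.04,0,0,0],[0,0,-0.04,0,0,0],[0,0,-0.04,0,0,0],[0,0,-0.04,0,0,0]]]}' | grep -E 'pos|contact|time'; python3 - <<'E'
from h import *
for i in range(6):
    read_camera("side");print(status.sense()["contact_force"][2].round(2),end=" ")
E
```

```text
time_s: 17.75
tool_pos: [0.5031, 0.0891, 0.2399]
contact_force: [-1.3, 0.5, 7.1]
5.88 6.07 6.06 6.59 6.54 7.23
```

```bash
python3 -m inch '{"targets": [[[0,0,-0.02,0,0,0],[0,0,-0.04,0,0,0],[0,0,-0.05,0,0,0],[0,0,-0.05,0,0,0],[0,0,-0.05,0,0,0],[0,0,-0.05,0,0,0],[0,0,-0.05,0,0,0],[0,0,-0.05,0,0,0],[0,0,-0.05,0,0,0],[0,0,-0.05,0,0,0]]]}' | grep -E 'pos|contact|time'; python3 - <<'E'
from h import *
for i in range(6):
    read_camera("side");s=status.sense();print(s["contact_force"][2].round(2),end=" ")
print(s["tool_pos"])
E
```

```text
time_s: 18.88
tool_pos: [0.5032, 0.0891, 0.2397]
contact_force: [-1.8, 0.5, 7.4]
7.2 6.58 8.18 7.44 7.48 8.83 [0.50313576 0.08913769 0.23970887]
```

```bash
python3 -m inch '{"targets": [[[0,0,0.04,0,0,0],[0,0,0.08,0,0,0],[0,0,0.12,0,0,0],[0,0,0.16,0,0,0],[0,0,0.2,0,0,0],[0,0,0.24,0,0,0],[0,0,0.26,0,0,0],[0,0,0.26,0,0,0],[0,0,0.26,0,0,0],[0,0,0.26,0,0,0]]]}' | grep -E 'pos|contact|time'
```

```text
time_s: 20.02
tool_pos: [0.5028, 0.0891, 0.2407]
contact_force: [0.4, -0.6, 2.4]
```

```bash
python3 -m inch '{"targets": [[[0,0,0.03,0,0,0],[0,0,0.05,0,0,0],[0,0,0.05,0,0,0],[0,0,0.05,0,0,0],[0,0,0.05,0,0,0],[0,0,0.05,0,0,0],[0,0,0.05,0,0,0],[0,0,0.05,0,0,0],[0,0,0.05,0,0,0],[0,0,0.05,0,0,0]]]}' | grep -E 'pos|contact|time'
```

```text
time_s: 20.85
tool_pos: [0.5027, 0.0891, 0.2413]
contact_force: [0.2, -0.1, -1.5]
```

```bash
python3 -m inch '{"targets": [[[0,0,0,0,0,0],[0,0,0,0,0,0],[0,0,0,0,0,0],[0,0,0,0,0,0],[0,0,0,0,0,0],[0,0,0,0,0,0],[0,0,0,0,0,0],[0,0,0,0,0,0],[0,0,0,0,0,0],[0,0,0,0,0,0]]]}' 1
```

```text
time_s: 21.68
tool_pos: [0.5028, 0.0891, 0.2415]
eef_rot: [[0.184, 0.983, -0.0], [0.983, -0.184, 0.0], [0.0, -0.0, -1.0]]
contact_force: [-0.3, -0.2, 0.3]
width: 0.0855
grasp_force: 0.0
```

```bash
python3 -m inch '{"targets": [[[0,0,0.5,0,0,0],[0,0,1.5,0,0,0],[0,0,3,0,0,0],[0,0,5,0,0,0],[0,0,7,0,0,0],[0,0,9,0,0,0],[0,0,10.5,0,0,0],[0,0,11.5,0,0,0],[0,0,12,0,0,0],[0,0,12,0,0,0]]]}' | grep -E 'pos|contact|time'
python3 - <<'E'
from h import *
a,d=read_camera("scene");b,_=read_camera("side")
cv2.imwrite("pics/f.png",np.hstack([cv2.resize(a[130:250,235:335],(400,480),interpolation=cv2.INTER_CUBIC),cv2.resize(b[120:220,225:305],(384,480),interpolation=cv2.INTER_CUBIC)])[...,::-1])
E
```

```text
time_s: 22.52
tool_pos: [0.5032, 0.0891, 0.3629]
contact_force: [-0.3, -1.2, -1.0]
```

View pics/f.png

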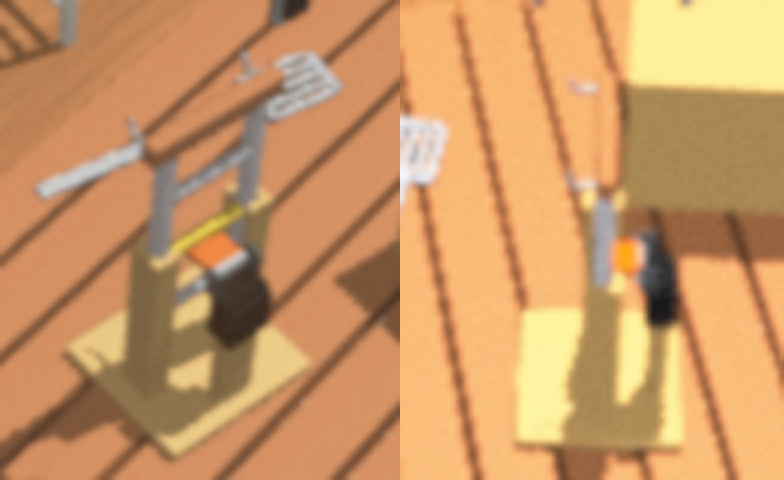

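The yellow rung (left panel ~(205,232)) sits on the orange pawl (215,250), and the gripper is clear. I'm handing in.

```bash
python3 -c "
from bench import arm;print(arm.finish_job())"
```

```text
the job is handed in; nothing more can be done
None
```

The ladder is up one rung with its yellow rung resting on the orange catch; I leaned on it with about 11 N (estimated from the wrist force), let go, and handed the job in at about 23 s, with no verdict returned.

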